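# Put the counter supplies back in their holders

### The arm

A 7-joint arm with a two-finger parallel gripper is mounted at the origin on a cart in front of the work surface, level with it; the furniture and walls round the work are solid. World frame = base frame: x ahead of the robot, y to its left, z up, the work surface at z = 0. Lengths are in m, angles in rad, forces in N, time in s.
With the tool pointing down it reaches from about 0.4 to 0.9 m from the base axis. Payload 5.5 kg.
Tool frame: the origin (TCP) lies midway between the tips of the shut fingers; the grasp point (between the pads) lies 19 mm behind it (manip.grip_depth is the distance from the TCP to the grasp point, in m); z points along the fingers, x is the direction in which the jaws open and shut, and the axes are right-handed (so a half turn about z gives the same grasp; the last joint's range is limited). The gripper opens to 92 mm and grips with 3 to 60 N. Pads are 19 mm wide; open, the fingers measure 130 mm over their backs; the gripper's body (75 mm by 190 mm) begins 47 mm behind the grasp point.
Start: joints at [1.443, 0.501, -0.427, 1.55, 0.221, 1.138, -0.21], TCP at [0.248, -0.601, 0.227] pointing down, gripper open.
Joint ranges: [-2.88, 2.88], [-0.31, 2.03], [-1.54, 1.56], [0.2, 2.42], [-1.41, 4.55], [0.19, 2.02], [-2.57, 2.57]. Speed limits (rad/s): [2.57, 2.57, 3.14, 3.14, 3.14, 3.14, 3.14].

### API

Orientations are given as a unit quaternion [x, y, z, w].
In Python, from bench import manip, effector, viewer gives the robot as it stands. Calls block until the motion is done:
- manip.move_pose(position, orientation): joint-space move of the TCP to a pose.
- manip.servo_line(position, ori=None, vel=0.15): straight line of the TCP; ori=None keeps the orientation; vel is the mean speed in m/s.
- manip.movej(angles): joint-space move.
- effector.open_jaws() and effector.close(f_grip=None): open the fingers fully, or close them until they stop; f_grip is the grip in N (None keeps the last).
- manip.sleep(seconds).
- manip.solve_ik(position, orientation): joint angles nearest the present ones, or None.
- viewer.get_image(name): name is "side" or "top"; returns the picture (384x512x3 uint8, red, green, blue); there is no depth.
- viewer.get_calibration(name): a dict with "vfov" (degrees; the focal length in pixels is half the picture's height over the tangent of half this angle, whatever the lens; pixels are square), "cx", "cy" (the principal point, pixels), "eye" and "attitude" of the camera in the world. Camera axes: x right, y down, z forward; pixel columns grow to the right and rows downward; lengths in m; the calibration is good to about 2 mm. A picture is of the moment at which its call begins. get_calibration takes no time and is no camera call.
A pose or a line that the arm cannot do raises manip.PlanningError and nothing moves.
- manip.hand_in(): hands the job in, once; it reports no verdict.
Readings, each from a call of its own:
- manip.current_clock(): time.
- manip.current_q(): joint angles.
- manip.current_joint_velocities(): joint speeds.
- manip.current_tau(): joint torques, N m.
- manip.current_tool_pos(): TCP position.
- manip.current_tcp_rot(): TCP orientation.
- manip.current_force(): force on the tool from outside, world axes, zero at the start.
- manip.current_wrist_torque(): the same for the moment, N m.
- manip.current_finger_gap(): finger opening in m.
Only numpy, scipy, OpenCV 4.12 (cv2) and the standard library are available. Lean on these libraries where they do the work, as an engineer would, in place of code of your own. Each camera call takes 0.05 s, during which the arm holds its last target.

### The job

Four of the supplies on the counter have a grey holder made to their outline: stand the white paper roll in the large round cup, the glue stick in the small round cup, lay the box of staples flat in the larger rectangular tray and stand the date stamp in the smaller rectangular tray, so that each sits upright on its holder's floor. Leave everything else on the counter where it is.

Things in the scene. Friction and masses are not known exactly. Their poses are not given: they have to be found in the camera images.
- paper_roll_mid (a point): Centre of the white paper roll, half-way up: an upright cylinder, 66 mm across and 80 mm high, loose, standing on the counter. z axis up along the roll.
- glue_stick_mid (a point): Centre of the yellow glue stick, half-way up: an upright cylinder, 26 mm across and 90 mm high, loose, standing on the counter. z axis up along the stick.
- staples_box_mid (a point): Centre of the orange card box of staples, half-way up: a closed box lying flat, 47 mm along its x axis, 86 mm along its y axis, 27 mm high, loose. z axis up.
- date_stamp_mid (a point): Centre of the date stamp, half-way up (33 mm above its underside): a wooden block 22 mm along its x axis, 52 mm along its y axis and 19 mm high, with a dark turned knob in the middle of its top, 30 mm across at its widest, whose top is 66 mm above the underside; loose, grasp the knob. z axis up.
- roll_cup: Holder of the paper roll: the large round grey cup with a black mat inside, open at the top, fixed to the counter. Inner width 80 mm, wall 4 mm, floor 3 mm thick, rim 22 mm above the counter. (A wall shelf hangs 0.65 m above the back of the counter, from x = 0.58 m on; arms that lift high there can bump it.) Origin at the centre of its underside, z up.
- glue_cup: Holder of the glue stick: the small round grey cup with a black mat inside, open at the top, fixed to the counter. Inner width 40 mm, wall 4 mm, floor 3 mm thick, rim 30 mm above the counter. Origin at the centre of its underside, z up.
- staples_tray: Holder of the box of staples: the larger rectangular grey tray with a black mat inside, open at the top, fixed to the counter. Inside 60 mm along its x axis and 98 mm along its y axis, wall 4 mm, floor 4 mm thick, rim 14 mm above the counter. Origin at the centre of its underside, z up. The box goes in with its long side along the tray's long side, either way round.
- stamp_tray: Holder of the date stamp: the smaller rectangular grey tray with a black mat inside, open at the top, fixed to the counter. Inside 36 mm along its x axis and 66 mm along its y axis, wall 4 mm, floor 4 mm thick, rim 14 mm above the counter. Origin at the centre of its underside, z up. The stamp goes in with its long side along the tray's long side, either way round.
- marker: A white marker pen with a black cap lying flat, 17 x 134 mm, 19 mm high, loose; not part of the job, to be left where it is. Origin at the centre of its underside.
- correction_roller: A light blue correction roller lying flat, 32 x 92 mm, 15 mm high, loose; not part of the job, to be left where it is. Origin at the centre of its underside.
Things that resemble listed ones, but are neither listed nor needed, are in the scene too. What is shaped like the part that bears glue_stick_mid but pink is not meant.

How it is judged:
At the end, for the whole second after the job is handed in: Each of the four supplies is in its own holder: its centre within 13 mm (horizontally) of the holder's centre, seated on the holder's floor (height within about 5 mm), upright within 0.12 rad, released by the fingers and at rest (slower than 20 mm/s) (horizontal distance between paper_roll_mid and roll_cup below 0.013 m and z of paper_roll_mid in the frame of roll_cup between 0.037 and 0.048 m and angle between each of paper_roll_mid, glue_stick_mid, staples_box_mid, date_stamp_mid's own z axis and vertical below 0.12 rad and linear speed of each of paper_roll, glue_stick, staples_box, date_stamp below 0.02 m/s and contact force between each of paper_roll, glue_stick, staples_box, date_stamp and the fingers below 0.1 N and horizontal distance between glue_stick_mid and glue_cup below 0.013 m and z of glue_stick_mid in the frame of glue_cup between 0.042 and 0.053 m and horizontal distance between staples_box_mid and staples_tray below 0.013 m and z of staples_box_mid in the frame of staples_tray between 0.0115 and 0.0225 m and horizontal distance between date_stamp_mid and stamp_tray below 0.013 m and z of date_stamp_mid in the frame of stamp_tray between 0.031 and 0.042 m); the robot touches nothing.
It fails at once if the marker is pushed or carried more than 30 mm away (distance of marker from where it was at the start of the episode above 0.03 m).
It fails at once if the correction roller is pushed or carried more than 30 mm away (distance of correction_roller from where it was at the start of the episode above 0.03 m).
It also fails if it takes over 93 s, if anything falls off the work surface, if the arm or the gripper's body presses on something with over 40 N, if the wrist force passes 120 N, or if a joint passes its speed limit or range.

## Working session

There is one attempt and no reset: what is moved stays moved. The work goes in short steps, each a Python script; the robot and the scene stay as the last script left them, time stands still between calls to the robot, and variables do not carry over. Pictures are saved under pics/ and viewed, and the job is handed in when it is done.

```bash
mkdir -p pics; ls
python3 - <<'E'
from bench import manip, effector, viewer
import cv2
for n in ("side","top"):
    im=viewer.get_image(n); cv2.imwrite(f"pics/{n}0.png",im[:,:,::-1]); print(n,viewer.get_calibration(n))
print(manip.current_clock(),manip.current_tool_pos(),manip.current_tcp_rot(),manip.grip_depth)
E
```

```text
pics
side {'vfov': 46.16807970991176, 'cx': 252.53901328262657, 'cy': 188.66229390877672, 'eye': array([0.18490963, 0.89287085, 0.51894833]), 'attitude': array([-0.13751722,  0.85343159, -0.49405486,  0.09302332])}
top {'vfov': 51.87658075725667, 'cx': 250.15916227135028, 'cy': 191.22938993392057, 'eye': array([0.42378937, 0.12854045, 0.96950944]), 'attitude': array([ 0.709305  , -0.70420605,  0.02709413, -0.01568956])}
0.1 [ 0.24732567 -0.60042688  0.22578461] [ 8.30955586e-01 -5.56338081e-01 -7.09207648e-04 -5.01149078e-04] 0.0188
```

View pics/top0.png

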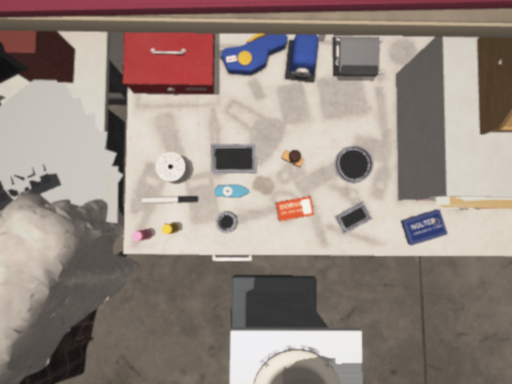

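View pics/side0.png

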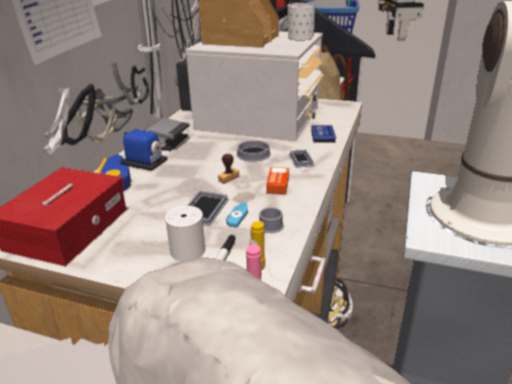

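The top view shows the roll at (171,167), the yellow glue stick at (168,228) with the pink decoy at (140,235), the staples at (294,208), and the stamp at (293,158). The holders are the roll cup (354,164), glue cup (227,222), staples tray (234,158) and stamp tray (353,216). The marker is at (170,199) and the roller at (231,191). I'll zoom in next.

Run:
```python
import cv2
im=cv2.imread("pics/top0.png")
def crop(n,x0,y0,x1,y1,s):
    cv2.imwrite(f"pics/{n}.png",cv2.resize(im[y0:y1,x0:x1],None,fx=s,fy=s,interpolation=cv2.INTER_CUBIC))
crop("cL",120,135,270,247,5)
crop("cR",260,135,410,247,5)
```

```text
(no output)
```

View pics/cL.png

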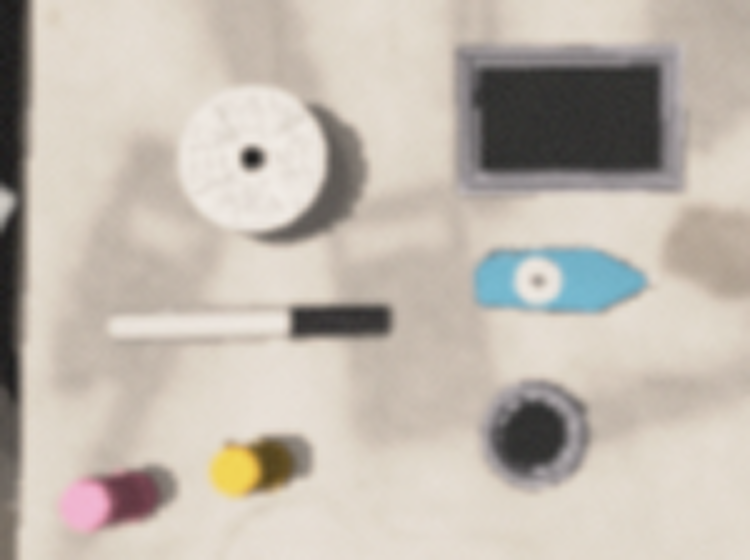

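View pics/cR.png

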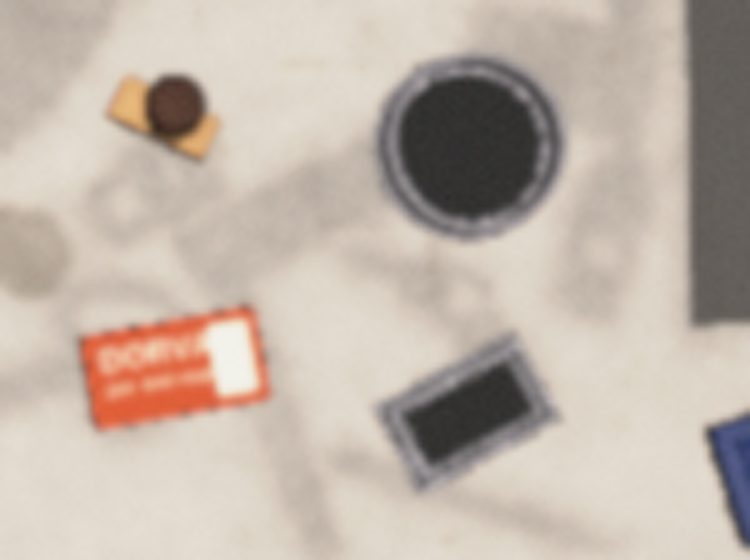

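```bash
cat > h.py <<'E'
import numpy as np, cv2
from scipy.spatial.transform import Rotation as R
from bench import manip, effector, viewer
def cam(n):
    c=viewer.get_calibration(n); f=192/np.tan(np.radians(c['vfov'])/2)
    return f,c['cx'],c['cy'],np.array(c['eye']),R.from_quat(c['attitude']).as_matrix()
def ray(n,u,v,z):
    f,cx,cy,e,A=cam(n); d=A@np.array([(u-cx)/f,(v-cy)/f,1]); return e+d*(z-e[2])/d[2]
def proj(n,P):
    f,cx,cy,e,A=cam(n); p=(np.atleast_2d(P)-e)@A; return np.c_[f*p[:,0]/p[:,2]+cx,f*p[:,1]/p[:,2]+cy]
def down(yaw):  # tool x axis (jaw dir) at yaw, z down
    return (R.from_euler('z',yaw)*R.from_euler('x',np.pi)).as_quat()
def circ(x,y,z,r):
    t=np.linspace(0,2*np.pi,40); return np.c_[x+r*np.cos(t),y+r*np.sin(t),0*t+z]
def rect(x,y,z,a,b,yaw):
    q=np.array([[1,1],[-1,1],[-1,-1],[1,-1],[1,1]])*[a/2,b/2]; c,s=np.cos(yaw),np.sin(yaw)
    return np.c_[x+c*q[:,0]-s*q[:,1],y+s*q[:,0]+c*q[:,1],0*q[:,0]+z]
def overlay(n,im,shapes,box,s,out):
    x0,y0,x1,y1=box
    o=cv2.resize(np.ascontiguousarray(im[y0:y1,x0:x1,::-1]),None,fx=s,fy=s,interpolation=cv2.INTER_CUBIC)
    for P in shapes:
        p=(proj(n,P)-[x0,y0]+.5)*s-.5
        cv2.polylines(o,[np.round(p).astype(np.int32)],False,(0,255,0),1,cv2.LINE_AA)
    cv2.imwrite(out,o)
E
python3 - <<'E'
from h import *
L=lambda x,y:((x+.5)/5-.5+120,(y+.5)/5-.5+135)
Rr=lambda x,y:((x+.5)/5-.5+260,(y+.5)/5-.5+135)
def P(l,z): return np.array([ray('top',*p,z)[:2] for p in l])
def rep(n,l,z):
    p=P(l,z); d=lambda i,j:np.linalg.norm(p[i]-p[j])*1e3
    e=(p[1]-p[0])+(p[2]-p[3]); 
    print(n,p.mean(0).round(4),'sides',round(d(0,1)),round(d(1,2)),round(d(2,3)),round(d(3,0)),'long dir deg',np.degrees(np.arctan2(e[1],e[0])).round(1))
rep('staples',[Rr(*q) for q in [(80,340),(251,308),(271,397),(97,430)]],.027)
rep('staples_tray',[L(*q) for q in [(459,46),(684,46),(684,188),(458,192)]],.014)
rep('stamp_tray',[Rr(*q) for q in [(380,405),(513,335),(559,418),(420,490)]],.014)
rep('stamp',[Rr(*q) for q in [(128,75),(218,121),(203,161),(108,114)]],.019)
print('knob',P([Rr(176,106)],.058))
print('roll',P([L(252,159),L(179,159),L(327,159)],.08))
print('rollcup',P([Rr(471,147),Rr(377,147),Rr(565,147)],.022))
print('gluecup',P([L(535,435),L(482,435),L(588,435)],.03))
print('glue',P([L(236,470),L(211,470),L(261,470)],.09))
E
```

```text
staples [0.4408 0.0071] sides 84 44 85 44 long dir deg -79.0
staples_tray [0.5621 0.1535] sides 110 70 110 72 long dir deg -89.0
stamp_tray [ 0.4211 -0.1372] sides 74 46 77 45 long dir deg -62.4
stamp [0.5627 0.0112] sides 49 21 51 22 long dir deg -116.4
knob [[0.5626003 0.0105188]]
roll [[0.53253355 0.29583883]
 [0.53224624 0.32869299]
 [0.5328291  0.26204307]]
rollcup [[ 0.54936413 -0.13753237]
 [ 0.54895928 -0.09176445]
 [ 0.54976961 -0.18337232]]
gluecup [[0.40819079 0.16895993]
 [0.40802878 0.19406425]
 [0.40835295 0.14383366]]
glue [[0.39289324 0.29839167]
 [0.39282528 0.30941349]
 [0.39296123 0.28736532]]
```

```bash
cat > est.py <<'E'
from h import *
ST=(.4408,.0071,np.radians(101-90)); TR=(.5621,.1535,np.radians(91-90)); SP=(.5627,.0111,np.radians(-116.4+90)); PT=(.4211,-.1372,np.radians(117.6-90))
ROLL=(.5325,.2955); RC=(.5494,-.1375); GC=(.4082,.169); GL=(.3929,.2984)
def shapes():
    return [rect(*ST[:2],.027,.047,.086,ST[2]),rect(*ST[:2],.0,.047,.086,ST[2]),rect(*TR[:2],.014,.068,.106,TR[2]),rect(*TR[:2],.014,.060,.098,TR[2]),
     rect(*SP[:2],.019,.022,.052,SP[2]),rect(*SP[:2],.0,.022,.052,SP[2]),circ(*SP[:2],.055,.015),rect(*PT[:2],.014,.044,.074,PT[2]),rect(*PT[:2],.014,.036,.066,PT[2]),
     circ(*ROLL,.08,.033),circ(*ROLL,0,.033),circ(*RC,.022,.044),circ(*RC,.022,.04),circ(*GC,.03,.024),circ(*GC,.03,.02),circ(*GL,.09,.013),circ(*GL,.0,.013)]
E
python3 - <<'E'
from est import *
t=cv2.imread('pics/top0.png')[:,:,::-1]; s=cv2.imread('pics/side0.png')[:,:,::-1]
overlay('top',t,shapes(),(120,135,400,247),2.8,'pics/ovT.png')
overlay('side',s,shapes(),(150,120,350,290),4,'pics/ovS.png')
E
```

```text
(no output)
```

View pics/ovT.png

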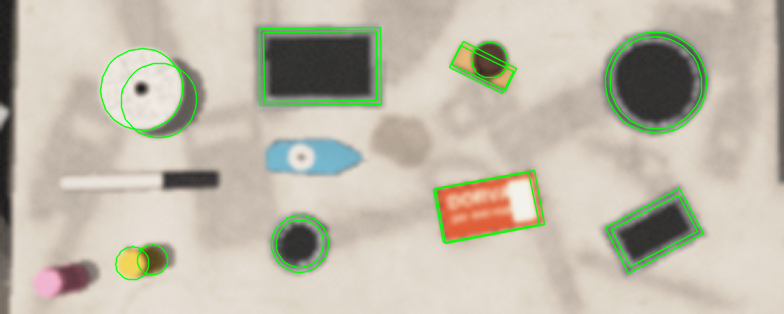

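View pics/ovS.png

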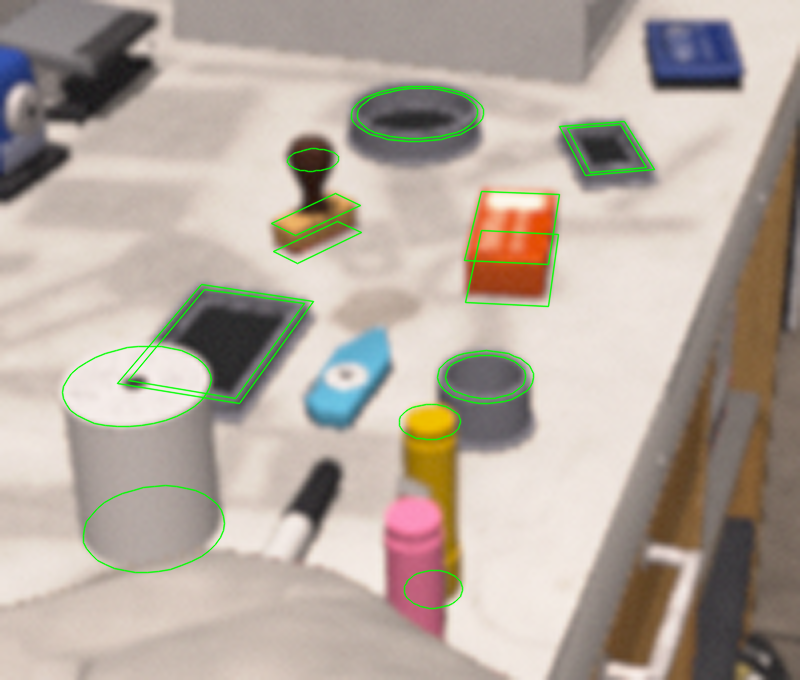

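The overlays agree in both views to about 2 mm. Next I'll check IK for every waypoint.

```bash
cat > plan.py <<'E'
from est import *
r=np.radians
# name: pick xy, pick yaw, place xy, place yaw, tcp z pick, place lift
J={'roll':(ROLL,0,RC,0,.035,.0045,25),'glue':(GL,0,GC,0,.045,.0045,20),
'staples':(ST[:2],ST[2],TR[:2],TR[2],.016,.0050,20),'stamp':(SP[:2],SP[2],PT[:2],PT[2],.033,.0055,20)}
H=.17
def best(xy,yaw,z,alts=(0,np.pi)):
    q0=np.array(manip.current_q()); b=None
    for a in alts:
        o=down(yaw+a); q=manip.solve_ik([*xy,z],o)
        if q is None: continue
        d=np.abs(np.array(q)-q0).max()
        if b is None or d<b[0]: b=(d,yaw+a,np.array(q))
    return b
E
python3 - <<'E'
from plan import *
np.set_printoptions(precision=2,suppress=True)
for k,(a,ya,b,yb,z,dz,f) in J.items():
    for nm,xy,y,zz in (('pick',a,ya,z),('place',b,yb,z+dz)):
        for alt in (0,np.pi):
          for h in (zz,H):
            q=manip.solve_ik([*xy,h],down(y+alt)); print(k,nm,round(np.degrees(y+alt)),round(h,3),None if q is None else np.array(q))
E
```

```text
roll pick 0 0.035 [ 0.13  0.89 -0.98  1.77  0.88  0.99 -1.21]
roll pick 0 0.17 [ 0.28  0.87 -1.3   1.69  0.87  1.29 -1.21]
roll pick 180 0.035 [ 0.27  1.15 -1.31  1.76  1.18  1.26  1.77]
roll pick 180 0.17 [ 0.28  0.87 -1.3   1.69  0.87  1.29  1.93]
roll place 0 0.04 [ 0.79  0.72 -0.78  1.88  0.68  0.83 -0.35]
roll place 0 0.17 [ 0.9   0.56 -0.94  1.81  0.52  1.04 -0.23]
roll place 180 0.04 [-0.59  0.94  1.13  1.93 -1.04  1.01 -2.11]
roll place 180 0.17 [-0.45  0.51  0.85  1.85 -0.45  0.99 -2.55]
glue pick 0 0.045 [ 0.14  0.78 -1.09  2.05  0.91  0.9  -1.47]
glue pick 0 0.17 [ 0.29  0.62 -1.3   1.97  0.68  1.09 -1.31]
glue pick 180 0.045 [ 0.25  0.98 -1.31  2.05  1.11  1.1   1.53]
glue pick 180 0.17 [ 0.29  0.62 -1.3   1.97  0.68  1.09  1.84]
glue place 0 0.049 [ 0.34  0.59 -0.95  2.17  0.74  0.74 -1.11]
glue place 0 0.17 [ 0.62  0.46 -1.29  2.09  0.54  0.99 -0.96]
glue place 180 0.049 [ 0.55  0.88 -1.3   2.17  1.06  1.02  1.77]
glue place 180 0.17 [ 0.62  0.46 -1.29  2.09  0.54  0.99  2.18]
staples pick 11 0.016 [ 0.51  0.57 -0.69  2.19  0.66  0.6  -0.48]
staples pick 11 0.17 [ 1.01 
[... 253 characters left out ...]
.17 [ 0.55  0.79 -1.27  1.76  0.81  1.23 -0.94]
staples place 181 0.021 [ 0.54  1.15 -1.31  1.83  1.21  1.23  1.98]
staples place 181 0.17 [ 0.56  0.82 -1.3   1.76  0.84  1.25  2.19]
stamp pick -26 0.033 [ 0.48  0.7  -0.72  1.89  0.64  0.79 -1.05]
stamp pick -26 0.17 [ 0.63  0.54 -0.91  1.82  0.49  1.03 -0.94]
stamp pick 154 0.033 [ 0.81  1.1  -1.31  1.88  1.17  1.2   1.75]
stamp pick 154 0.17 [ 0.83  0.78 -1.3   1.81  0.81  1.21  1.96]
stamp place 28 0.038 [ 0.94  0.56 -0.82  2.17  0.67  0.68  0.13]
stamp place 28 0.17 [ 1.12  0.31 -0.99  2.09  0.33  0.9   0.43]
stamp place 208 0.038 [-0.32  0.51  0.68  2.21 -0.58  0.6  -1.86]
stamp place 208 0.17 [ 0.72  0.21 -0.51  2.1   0.13  0.86 -2.53]
```

```bash
cat >> plan.py <<'E'
def go(xy,yaw,z,vel=.3):
    try: manip.servo_line([*xy,z],ori=down(yaw),vel=vel)
    except manip.PlanningError as e:
        print('line failed',e); manip.move_pose([*xy,z],down(yaw))
def pick(k):
    a,ya,b,yb,z,dz,f=J[k]
    go(a,ya,H); go(a,ya,z,.12); effector.close(f_grip=f)
    print(k,'gap',manip.current_finger_gap(),'t',manip.current_clock())
    go(a,ya,H,.15); print('gap',manip.current_finger_gap(),'F',np.round(manip.current_force(),1))
def place(k):
    a,ya,b,yb,z,dz,f=J[k]
    go(b,yb,H,.25); go(b,yb,z+dz,.08); print('F',np.round(manip.current_force(),1),'gap',manip.current_finger_gap(),np.round(manip.current_tool_pos(),4))
    effector.open_jaws(); go(b,yb,H,.15); print('t',manip.current_clock())
def snap(tag):
    for n,box,s in (('top',(120,135,400,247),2.8),('side',(150,120,350,290),4)):
        im=viewer.get_image(n); cv2.imwrite(f'pics/{n}_{tag}_full.png',im[:,:,::-1]); overlay(n,im,[],box,s,f'pics/{n}_{tag}.png')
E
python3 - <<'E'
from plan import *
print('cabinet',ray('top',397,75,0),ray('top',399,200,0),'gap',manip.current_finger_gap())
manip.servo_line([.38,-.1,.2],vel=.3)
pick('stamp'); print(manip.current_clock()); snap('a')
E
```

```text
cabinet [ 0.77901526 -0.25518939  0.        ] [ 0.46370261 -0.25515334  0.        ] gap 0.09219842929425613
stamp gap 0.027806776692646466 t 5.1583
gap 0.02841633339007915 F [ 0.1 -1.9 -0.2]
6.225
```

View pics/side_a.png

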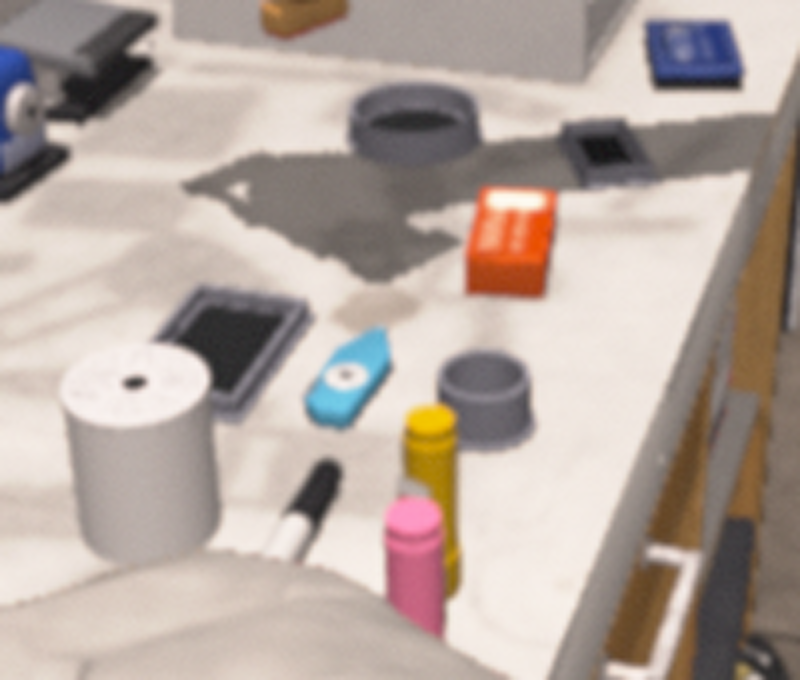

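View pics/top_a_full.png

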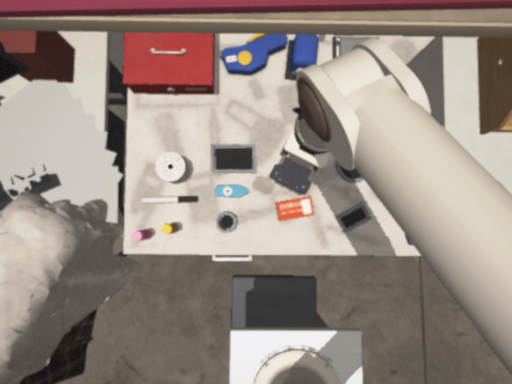

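The stamp is held level in the gripper, seen at about (300,10) in the side crop. The arm's elbow is swung out to -y, so I'll check its height in the full side view.

View pics/side_a_full.png

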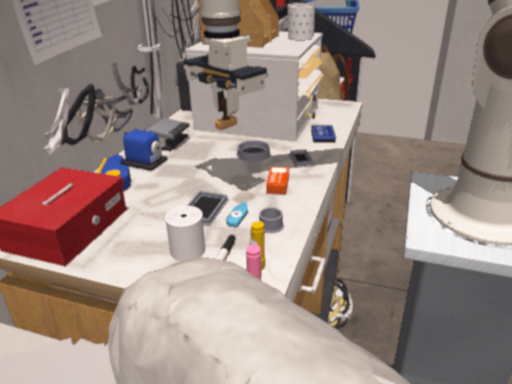

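Run:
```python
from plan import *
np.set_printoptions(precision=2,suppress=True)
print(manip.current_q())
for k in J:
    b,yb,z=J[k][2],J[k][3],J[k][4]
    print(k,[manip.solve_ik([*b,h],down(yb)) for h in (H,z+.005)])
```

```text
[ 0.6   0.52 -0.86  1.82  0.46  1.02 -0.91]
roll [array([ 0.91,  0.56, -0.95,  1.81,  0.53,  1.05, -0.24]), array([ 0.81,  0.73, -0.81,  1.88,  0.7 ,  0.84, -0.37])]
glue [array([ 0.51,  0.36, -1.11,  2.09,  0.4 ,  0.93, -0.83]), array([ 0.28,  0.56, -0.87,  2.17,  0.67,  0.71, -1.06])]
staples [array([ 0.4 ,  0.6 , -0.97,  1.77,  0.56,  1.08, -0.75]), array([ 0.28,  0.79, -0.81,  1.84,  0.75,  0.85, -0.89])]
stamp [array([ 1.26,  0.4 , -1.19,  2.09,  0.46,  0.95,  0.31]), array([ 1.03,  0.62, -0.93,  2.17,  0.77,  0.73,  0.05])]
```

Run:
```python
from plan import *
place('stamp'); pick('staples'); print(np.round(manip.current_q(),2)); snap('b')
```

```text
F [-0.2 -0.7  0.2] gap 0.02797171845346721 [ 0.4214 -0.1374  0.0388]
t 11.4167
staples gap 0.046758555511530665 t 14.2583
gap 0.04671209846729975 F [-0.6  0.8 -1.5]
[ 0.9   0.37 -1.14  2.09  0.42  0.93 -0.28]
```

View pics/side_b_full.png

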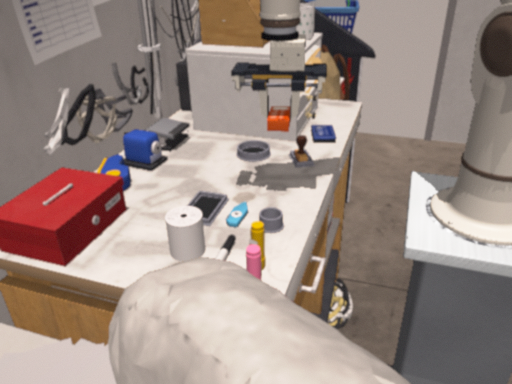

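View pics/side_b.png

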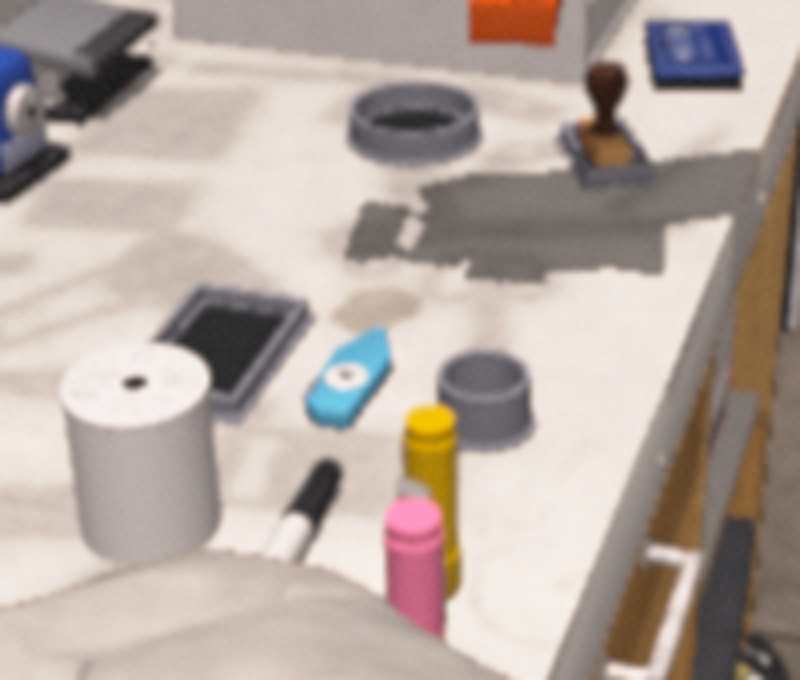

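The stamp is seated upright in its tray, at (605,120) in the side crop, and the staples box is held level. Next: place the staples, then pick the roll.

Run:
```python
from plan import *
place('staples'); pick('roll'); print(np.round(manip.current_q(),2)); snap('c')
```

```text
F [-0.3 -0.2 -1.3] gap 0.04676489663461396 [0.5625 0.1536 0.0214]
t 20.475
roll gap 0.06538779724659007 t 22.925
gap 0.0655562595588133 F [-0.1  0.5 -1.1]
[ 0.11  0.63 -0.93  1.7   0.56  1.1  -0.99]
```

View pics/side_c_full.png

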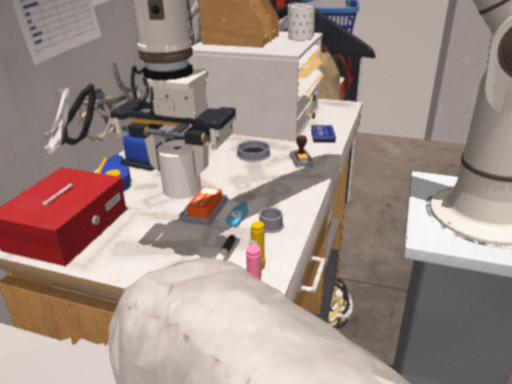

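View pics/top_c.png

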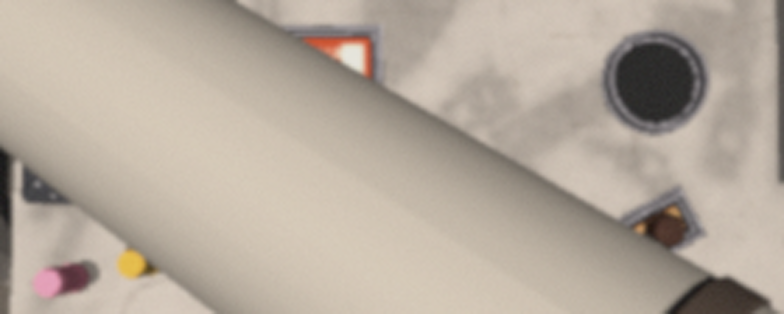

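The roll is held upright, and the staples box is lying in its tray at (205,203) in the side view. Now the roll goes into its cup and the glue stick is next.

Run:
```python
from plan import *
place('roll'); pick('glue'); print(np.round(manip.current_q(),2)); snap('d')
```

```text
F [ 0.4 -0.7 -1.2] gap 0.06585609168272083 [ 0.5498 -0.1376  0.04  ]
t 29.4
glue gap 0.025751714069367274 t 33.325
gap 0.025572721995902162 F [ 0.2 -0.2 -0.2]
[ 0.14  0.45 -1.04  1.98  0.47  0.98 -1.12]
```

View pics/side_d_full.png

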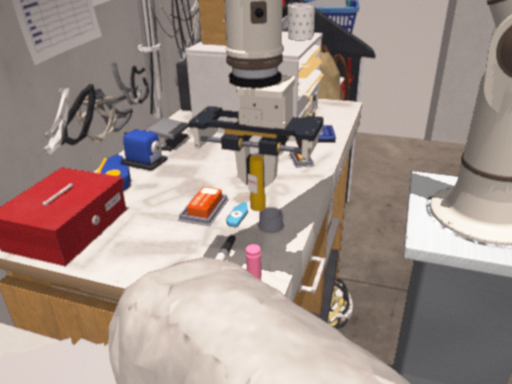

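The yellow stick is held upright at (258,183). I'll place it, then back the arm away and check.

```bash
python3 - <<'E'
from plan import *
place('glue')
go((.36,-.1),0,.22); go((.25,-.55),0,.24)
print(manip.current_clock()); snap('e')
E
python3 - <<'E'
import sys; sys.path.insert(0,'.')
E
```

```text
F [-0.3 -0.  -0.2] gap 0.02550936448753182 [0.4086 0.1691 0.0499]
t 38.8417
41.7
```

View pics/side_e.png

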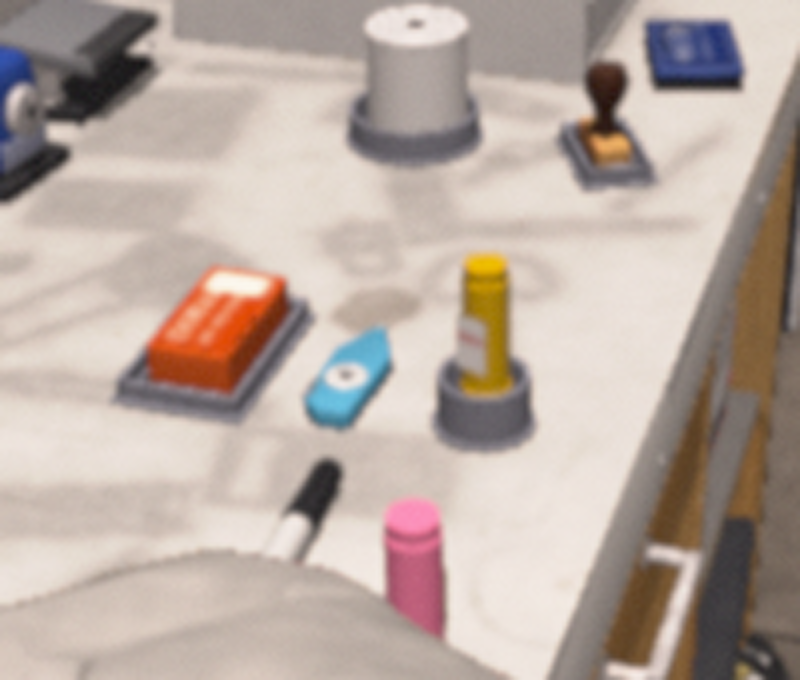

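View pics/top_e.png

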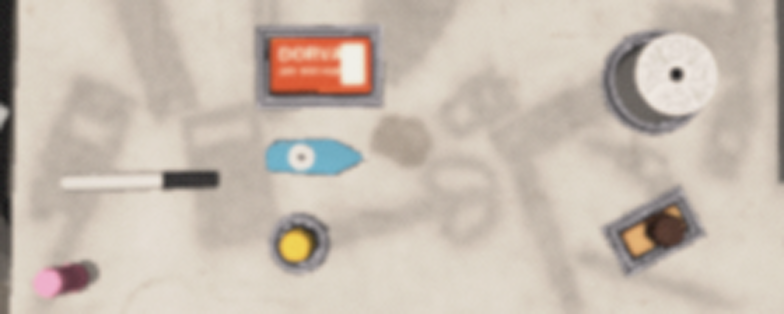

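All four look seated and upright, with the marker and roller unmoved. I'll check the offsets numerically.

Run:
```python
from plan import *
c=lambda x,y:((x+.5)/2.8-.5+120,(y+.5)/2.8-.5+135)
for n,p,z,t in (('roll',(676,74),.083,RC),('glue',(295,245),.093,GC),('staples',(321,66),.031,TR[:2]),('knob',(665,230),.059,PT[:2])):
    print(n,((ray('top',*c(*p),z)[:2]-t)*1e3).round(1))
S=[circ(*RC,.083,.033),circ(*GC,.093,.013),rect(*TR[:2],.031,.047,.086,TR[2]),rect(*PT[:2],.023,.022,.052,PT[2])]
t=cv2.imread('pics/top_e_full.png')[:,:,::-1]; s=cv2.imread('pics/side_e_full.png')[:,:,::-1]
a=cv2.imread('pics/top0.png').astype(int); b=t[:,:,::-1].astype(int)
print('marker/roller diff',np.abs(a-b)[190:206,138:200].mean(),np.abs(a-b)[182:200,212:252].mean())
overlay('side',s,S,(150,120,350,290),4,'pics/ovSe.png'); overlay('top',t,S,(120,135,400,247),2.8,'pics/ovTe.png')
```

```text
roll [-1.4  0.4]
glue [-0.3  0.7]
staples [-2.6 -1.5]
knob [0.5 3.3]
marker/roller diff 4.20127688172043 4.4662037037037035
```

View pics/ovSe.png

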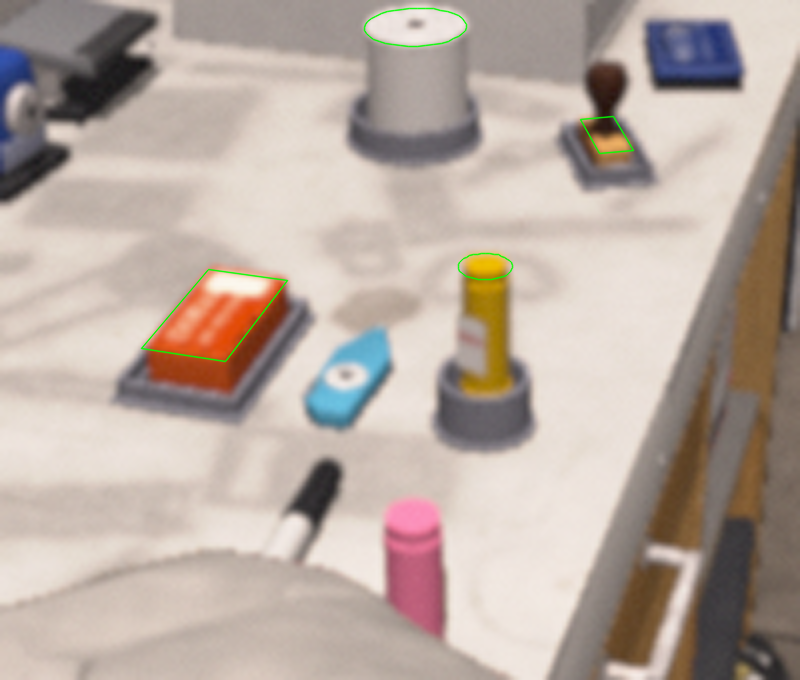

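View pics/ovTe.png

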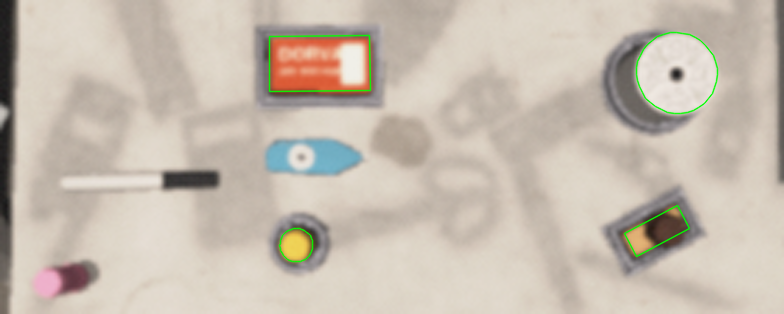

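The predicted outlines for seated objects match in both views, with every offset within 4 mm.

Run:
```python
from bench import manip
print(manip.current_clock()); print(manip.hand_in())
```

```text
41.8
the job is handed in; nothing more can be done
None
```

All four supplies are in their holders. I handed the job in at 41.8 s, under the 93 s limit; the hand-in reports no verdict.

I found every object and holder in the first pair of camera images. I then moved the stamp, the staples box, the paper roll and the yellow glue stick, in that order.

**Last checks, from both cameras with the arm backed away:**

| Item | Offset from holder centre |
|---|---|
| Paper roll | about 1.5 mm |
| Glue stick | about 1 mm |
| Staples box | about 3 mm |
| Date stamp | about 3 mm |

- **Seating:** All four look upright, and their tops line up with the outlines expected for seated parts. Every offset is within the 13 mm limit.
- **Other items:** The marker, correction roller and pink decoy show no visible movement from the first images.
- **Failures:** No check failed, and force readings were about 2 N or less whenever I took one. The initial position estimates differed by about 2 mm between the two cameras, which matches the stated calibration accuracy.

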